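# Tip the kit pieces out of the hopper into the tray

## Task

Hand out one kit's wooden pieces: take the glue stick that is in the way in front of the tipping hopper and stand it in its ring stand, then slide the tray along the table, without lifting it, up to the front of the hopper. Swing the hopper's bin over with its crank until all five pieces have dropped into the tray, then swing the bin back fully upright. Leave the tray flat on the table with all pieces in it, and do not disturb the other things on the table.

Things in the scene. Friction and masses are not known exactly. Their poses are not given: they have to be found in the camera images.
- hopper: fixed plywood stand of the tipping hopper: base 120 x 107 x 8 mm, from y = -12 to +95 mm; two side cheeks 8 mm thick at x = +-56 mm, 125 mm high at the pivot (y -12 to 20 mm), 83 mm behind it. Origin on the table under the pivot; x runs along the pivot axis, +y to the back; the bin tips its mouth towards -y, over the table in front of the stand
- bin (a joint): tipping angle of the bin: 0 = upright on its rest, grows as the mouth tips over towards the stand's -y side, up to 2.5 rad (fully tipped, mouth well below level). Stiff pivot: it stays where it is left, about 0.25 N m to turn
- pivot (a point): centre of the pivot axis, 110 mm above the table, fixed to the stand
- lip (a point): middle of the bin's pouring edge, 50 mm from the pivot: right above it when upright, 30 mm in front of and 40 mm below it when fully tipped. The bin is an open-topped brown box 90 x 90 x 90 mm outside, 5 mm walls; upright it fills y = 0 to +90 mm of the stand, 70 to 160 mm above the table
- crank_grip (a point): middle of the crank handle that turns the bin: level round bar 14 mm thick, parallel to the stand's x axis, from x = -70 to -136 mm, ended by a 22 mm disc; crank arm at x = -66 mm. This point: x = -105 mm, 75 mm from the pivot axis; with the bin upright it is 71 mm behind (+y) and 25 mm above the pivot; it goes over the top to the front as the bin tips
- tray: open plywood sorting tray, 130 (x) x 140 (y) x 36 mm high, walls and floor 5 mm, loose, about 0.25 kg; origin under its middle, z up
- tray_tab (a point): top of the tray's grip tab: an upright plate 10 mm thick (x), 50 mm wide (y), 58 mm high, standing on the table on the outside of the tray's -x wall, 70 mm from the tray's middle
- glue_stick: glue stick standing upright, 26 mm in diameter (cap 25 mm), 95 mm high, grey with a black cap, 0.04 kg; origin in the middle of its foot, z up. It starts where the tray has to go
- holder: ring stand for the glue stick, fixed: a plywood foot 60 x 60 x 8 mm with an upright metal ring on it, bore 32 mm, 44 mm outside, top at 46 mm above the table. Origin under its middle, on the bore's axis; the bore's floor is 8 mm above the table
- piece1: wooden block, 19 x 19 x 26 mm, 16 g, starts in the bin; origin at its centre
- piece2: wooden dowel piece, 20 mm in diameter, 24 mm long, 16 g, starts in the bin; origin at its centre
- piece3: wooden block, 19 x 19 x 26 mm, 16 g, starts in the bin; origin at its centre
- piece4: wooden dowel piece, 20 mm in diameter, 24 mm long, 16 g, starts in the bin; origin at its centre
- piece5: wooden block, 19 x 19 x 26 mm, 16 g, starts in the bin; origin at its centre
- jar: small glass jar with a steel cap, 48 mm in diameter, 75 mm high; bystander, not to be disturbed
- tape: roll of clear tape lying flat, 90 mm in diameter, 24 mm high; bystander, not to be disturbed
- mouse: black computer mouse, 58 x 100 x 32 mm; bystander, not to be disturbed
- phone: black phone lying flat, 75 x 155 x 9 mm; bystander, not to be disturbed
- screwdriver: screwdriver lying flat, 170 mm long; bystander, not to be disturbed
- battery_pack: black battery holder with three cells, 60 x 65 x 21 mm; bystander, not to be disturbed

How it is judged:
On the way, in this order (a step that is already met when the one before it is completed fails the run):
1. the glue stick stands in the ring stand, on its floor (horizontal distance between glue_stick and holder below 0.007 m and angle between glue_stick's own z axis and vertical below 0.12 rad and z of glue_stick in the frame of holder between 0.004 and 0.013 m), for 0.1 s.
2. the bin is tipped over (past 1.5 rad) and all five pieces are in the tray, which stands on the table (x of piece1 in the frame of tray between -0.06 and 0.06 m and y of piece1 in the frame of tray between -0.065 and 0.065 m and z of piece1 in the frame of tray between 0 and 0.045 m and x of piece2 in the frame of tray between -0.06 and 0.06 m and y of piece2 in the frame of tray between -0.065 and 0.065 m and z of piece2 in the frame of tray between 0 and 0.045 m and x of piece3 in the frame of tray between -0.06 and 0.06 m and y of piece3 in the frame of tray between -0.065 and 0.065 m and z of piece3 in the frame of tray between 0 and 0.045 m and x of piece4 in the frame of tray between -0.06 and 0.06 m and y of piece4 in the frame of tray between -0.065 and 0.065 m and z of piece4 in the frame of tray between 0 and 0.045 m and x of piece5 in the frame of tray between -0.06 and 0.06 m and y of piece5 in the frame of tray between -0.065 and 0.065 m and z of piece5 in the frame of tray between 0 and 0.045 m and angle between tray's own z axis and vertical below 0.08 rad and height (world z) of tray below 0.008 m and value of joint bin above 1.5 rad), for 0.1 s.
At the end, for the whole second after the job is handed in: all five pieces at rest inside the tray, the tray flat on the table (tilt under 0.08 rad, raised under 8 mm), the bin back upright (under 0.12 rad), the glue stick standing in the ring on its floor (within 7 mm of its axis, tilt under 0.12 rad, foot 4 to 13 mm above the table) (all of step 1 and x of piece1 in the frame of tray between -0.06 and 0.06 m and y of piece1 in the frame of tray between -0.065 and 0.065 m and z of piece1 in the frame of tray between 0 and 0.045 m and x of piece2 in the frame of tray between -0.06 and 0.06 m and y of piece2 in the frame of tray between -0.065 and 0.065 m and z of piece2 in the frame of tray between 0 and 0.045 m and x of piece3 in the frame of tray between -0.06 and 0.06 m and y of piece3 in the frame of tray between -0.065 and 0.065 m and z of piece3 in the frame of tray between 0 and 0.045 m and x of piece4 in the frame of tray between -0.06 and 0.06 m and y of piece4 in the frame of tray between -0.065 and 0.065 m and z of piece4 in the frame of tray between 0 and 0.045 m and x of piece5 in the frame of tray between -0.06 and 0.06 m and y of piece5 in the frame of tray between -0.065 and 0.065 m and z of piece5 in the frame of tray between 0 and 0.045 m and angle between tray's own z axis and vertical below 0.08 rad and height (world z) of tray below 0.008 m and linear speed of each of piece1, piece2, piece3, piece4, piece5 below 0.03 m/s and linear speed of each of tray, glue_stick below 0.02 m/s and value of joint bin below 0.12 rad); the robot touches nothing.
It fails at once if one of the bystanders (jar, tape, mouse, phone, screwdriver, battery pack) is moved by more than 30 mm (distance of any of jar, tape, mouse, phone, screwdriver, battery_pack from where it was at the start of the episode above 0.03 m).
It fails at once if the tray is lifted more than 20 mm off the table (height (world z) of tray above 0.02 m).
It also fails if it takes over 72 s, if anything falls off the work surface, if the arm or the gripper's body presses on something with over 40 N, if the wrist force passes 120 N, or if a joint passes its speed limit or range.

## Robot

A 6-joint arm with a two-finger parallel gripper is mounted at the origin on the work surface. World frame = base frame: x ahead of the robot, y to its left, z up, the work surface at z = 0. Lengths are in m, angles in rad, forces in N, time in s.
With the tool pointing down it reaches from about 0.35 to 0.775 m from the base axis. Payload 7.3 kg.
Tool frame: the origin (TCP) lies between the finger pads; the fingertips stand 14 mm ahead of it and the grasp point (between the pads) lies 5 mm behind it; z points along the fingers, y is the line along which they close (so a half turn about z gives the same grasp; the last joint's range is limited). The gripper opens to 92 mm and grips with 3 to 60 N. Pads are 19 mm wide; open, the fingers measure 130 mm over their backs; the gripper's body (75 mm by 190 mm) begins 47 mm behind the grasp point.
Start: joints at [1.077, 0.342, 1.524, -0, 1.275, -0.146], TCP at [0.179, 0.494, 0.241] pointing down, gripper open.
Joint ranges: [-2.53, 2.53], [-0.77, 2.02], [0.04, 2.7], [-1, 4.14], [0.28, 2.66], [-3.11, 3.11]. Speed limits (rad/s): [2.57, 2.57, 3.14, 3.14, 3.14, 3.14].

## Interface

Orientations are given as [roll, pitch, yaw] about the fixed x, y, z axes, in that order (R = Rz(yaw) Ry(pitch) Rx(roll)).
In Python, from cell import robot, eyes gives the robot as it stands. The module is installed in compiled form; this text tells all that it offers.
- The arm moves only by the shell command python3 -m handwheel 'ROWS' [FORCE]. ROWS is JSON, one flat list of numbers, 5 for each row, row after row: the shift along the world's x, y, z in mm, then the turn about the world's z in rad, then the opening, from 0 (shut) to 1 (fully open). In form: [x, y, z, spin, jaw, x, y, z, spin, jaw, ...]. A call has 1 to 8 rows; each row shifts and turns the commanded pose from where the row before left it; what a row does not reach is not made up. A row lasts 1/10 s, in which the tool goes at most 50 mm and 8.59 degrees, less where a joint would pass 70% of its speed; a pose out of reach is approached as far as the arm can. A call with a gripper value outside its range is refused whole. The fingers move at their own pace and stop on an object; FORCE is the grip in N (left out, the last holds). Time passes only in rows, so rows that do not move let the fingers close. It gives the time, the measured TCP pose, the force, the opening and the grip force at its end, in the units of the state.
- robot.observe(): the state, without advancing time (a new reading comes with each control period).
- eyes.read_camera(name): name is "scene" or "top"; returns (picture, depth): 400x640x3 uint8, blue, green, red; 400x640 float32, m along the optical axis (not along the pixel's ray), 0 where there is no reading.
- eyes.calibration(name): a dict with "fx", "fy", "cx", "cy" (pixels), "dist_coeffs" ([k1, k2, p1, p2, k3] as OpenCV has them; the pictures are not rectified), "world_to_cam" (4x4, takes a point from world to camera coordinates). Camera axes: x right, y down, z forward; pixel columns grow to the right and rows downward; lengths in m; the calibration is good to about 2 mm. A picture is of the moment at which its call begins. calibration takes no time and is no camera call.
- robot.hand_in(): hands the job in; it is judged then, once.
The state is a dict: "time": time; "qpos": joint angles; "qvel": joint speeds; "joint_efforts": joint torques, N m; "tool_pos": TCP position; "tool_rot": TCP orientation; "contact_force": force on the tool from outside, world axes, zero at the start; "torque": the same for the moment, N m; "opening": finger opening in m; "grip_force": force on a finger pad.
Only numpy, scipy, OpenCV 4.12 (cv2) and the standard library are available. Lean on these libraries where they do the work, as an engineer would, in place of code of your own. Each camera call takes 0.05 s, during which the arm holds its last target. There are 200 camera calls.

## Working session

There is one attempt and no reset: what is moved stays moved. The work goes in short steps, Python scripts to look and compute and a shell command to move; the robot and the scene stay as the last step left them, time stands still between calls to the robot, and variables do not carry over. Pictures are saved under pics/ and viewed, at most 10 in all, crops included, and the job is handed in when it is done.

```bash
mkdir -p pics; cat > h.py <<'E'
import numpy as np, cv2
from cell import robot, eyes
def snap(n,f):
    p,d=eyes.read_camera(n); cv2.imwrite(f'pics/{f}.png',p); np.save(f'pics/{f}.npy',d); return p,d
def cloud(n,d):
    c=eyes.calibration(n); K=np.array([[c['fx'],0,c['cx']],[0,c['fy'],c['cy']],[0,0,1]])
    v,u=np.mgrid[0:d.shape[0],0:d.shape[1]]
    q=cv2.undistortPoints(np.stack([u,v],-1).reshape(-1,1,2).astype(np.float64),K,np.array(c['dist_coeffs'],float)).reshape(d.shape+(2,))
    P=np.dstack([q*d[...,None],d,np.ones_like(d)]); M=np.linalg.inv(np.array(c['world_to_cam']))
    W=(P@M.T)[...,:3]; W[d<=0]=np.nan; return W
E
python3 - <<'E'
from h import *
for n in('top','scene'):
    p,d=snap(n,n+'0'); c=eyes.calibration(n); print(n,c['fx'],c['dist_coeffs'],np.linalg.inv(np.array(c['world_to_cam'])).round(3).tolist(),(d>0).mean())
s=robot.observe();print(s['time'],s['tool_pos'],s['tool_rot'],s['opening'])
E
```

```text
top 438.40403302805703 [0.02170339 0.         0.         0.         0.        ] [[0.133, -0.97, 0.202, 0.389], [-0.991, -0.131, 0.025, -0.032], [0.002, -0.203, -0.979, 1.011], [0.0, 0.0, 0.0, 1.0]] 0.9958671875
scene 452.0438813486284 [-0.11345991  0.          0.          0.          0.        ] [[0.251, 0.768, -0.59, 1.163], [0.968, -0.207, 0.142, -0.174], [-0.013, -0.607, -0.795, 0.95], [0.0, 0.0, 0.0, 1.0]] 0.99606640625
0.1 [0.1787438  0.49327933 0.24012784] [-3.14026031e+00 -1.85042587e-04  2.79378522e+00] 0.0919742467274268
```

View pics/top0.png

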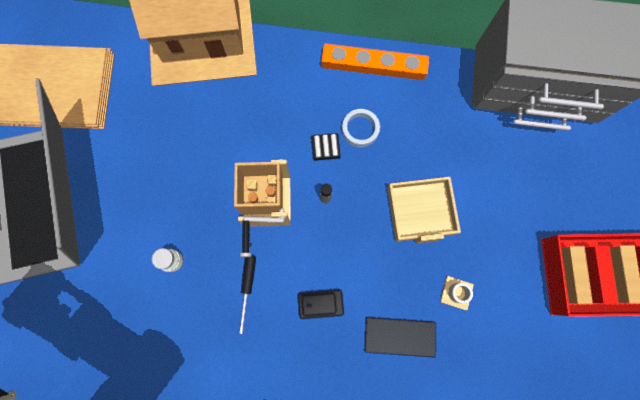

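View pics/scene0.png

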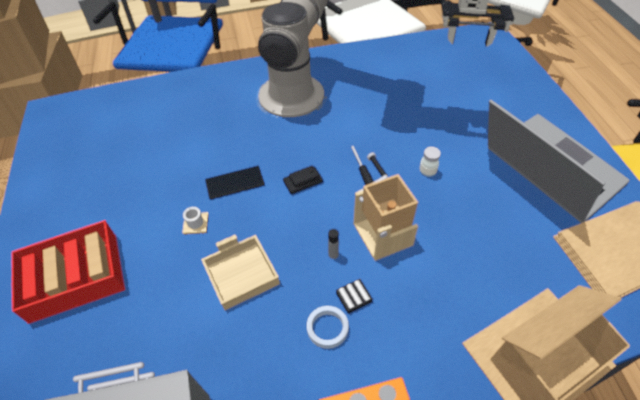

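Top view: the hopper is at about (262,190) with its front facing right (world -y) and the crank grip at (245,237). The glue stick is at (326,192), the tray at (425,208) with its tab at (430,238), and the ring stand at (458,293). The battery pack (326,147), tape (361,127), mouse (320,303) and screwdriver (247,275) are nearby. The scene view shows the same layout. Next I'll measure from both depth clouds.

```bash
python3 - <<'E'
from h import *
C={}
for n in('top','scene'):
    d=np.load(f'pics/{n}0.npy'); C[n]=cloud(n,d).reshape(-1,3)
    W=C[n]; t=W[(abs(W[:,0]-.4)<.25)&(abs(W[:,1])<.3)&(abs(W[:,2])<.02)]; print(n,'table z',np.median(t[:,2]).round(4))
W=cloud('top',np.load('pics/top0.npy'))
for nm,(u,v) in dict(hop=(262,190),glue=(326,188),tray=(425,208),tab=(430,238),ring=(458,293),batt=(326,147),tape=(361,110),mouse=(320,303),grip=(245,237),driver=(247,275)).items(): print(nm,W[v,u].round(3))
np.set_printoptions(suppress=True)
def box(c,r): return lambda W:(np.hypot(W[:,0]-c[0],W[:,1]-c[1])<r)
def rep(nm,c,r,z0,z1):
    for n in C:
        w=C[n]; w=w[box(c,r)(w)&(w[:,2]>z0)&(w[:,2]<z1)]
        if len(w)<8: print(nm,n,len(w)); continue
        rc=cv2.minAreaRect((w[:,:2]*1000).astype(np.float32)); (cx,cy),cr=cv2.minEnclosingCircle((w[:,:2]*1000).astype(np.float32))
        print(nm,n,len(w),'rect',np.round(rc[0],1),np.round(rc[1],1),round(rc[2],1),'circ',round(cx,1),round(cy,1),round(cr,1),'zmax %.1f med %.1f'%(np.percentile(w[:,2],97)*1000,np.median(w[:,2])*1000))
g=W[188,326]; rep('glue',g,.04,.015,.2); rep('gluetop',g,.04,.085,.2)
r=W[293,458]; rep('ringtop',r,.045,.035,.2); rep('foot',r,.06,.004,.014)
t=W[208,425]; rep('trayrim',t,.10,.028,.046); rep('tab',W[238,430],.06,.05,.07)
rep('batt',W[147,326],.06,.008,.04); rep('mouse',W[303,320],.08,.01,.05); rep('tape',W[127,361],.07,.008,.04)
rep('hoptop',W[190,262],.09,.145,.18); rep('hopall',W[190,262],.11,.02,.2); rep('grip',W[237,245],.06,.12,.15); rep('driver',W[275,247],.06,.005,.05)
E
```

```text
top table z -0.0003
scene table z 0.0009
hop [0.597 0.113 0.075]
glue [ 0.616 -0.026  0.095]
tray [ 0.621 -0.261  0.006]
tab [ 0.544 -0.266  0.055]
ring [ 0.437 -0.349  0.007]
batt [ 0.732 -0.013  0.023]
tape [ 0.836 -0.084  0.023]
mouse [ 0.374 -0.046  0.03 ]
grip [0.483 0.121 0.142]
driver [0.412 0.123 0.021]
glue top 189 rect [614.6 -25.8] [23.4 24.9] 5.0 circ 614.5 -25.6 12.6 zmax 96.5 med 91.7
glue scene 269 rect [617.  -25.3] [25.1 25.6] 58.5 circ 618.0 -24.1 14.2 zmax 96.5 med 71.4
gluetop top 110 rect [614.9 -26. ] [23.4 21.5] 7.4 circ 614.9 -25.5 12.2 zmax 96.7 med 94.6
gluetop scene 103 rect [616.8 -25.2] [24.8 23.6] 8.7 circ 616.7 -25.7 13.2 zmax 97.0 med 94.0
ringtop top 196 rect [ 436.2 -346.3] [42.5 42.2] 16.0 circ 436.0 -346.9 22.2 zmax 48.0 med 44.7
ringtop scene 154 rect [ 438.3 -343.6] [40.2 42.2] 4.1 circ 438.3 -343.9 21.8 zmax 49.6 med 44.2
foot top 460 rect [ 442.4 -349.4] [ 89.6 112.4] 22.1 circ 438.3 -351.1 57.0 zmax 11.7 med 7.5
foot scene 269 rect [ 439.5 -353.4] [104.6 101.9] 0.6 circ 436.9 -349.1 59.1 zmax 12.7 med 8.7
trayrim top 646 rect [ 611.1 -253.2] [
[... 950 characters left out ...]
 590.0 112.6 63.0 zmax 161.6 med 158.5
hoptop scene 680 rect [576.9 111.8] [123.   92.7] 8.7 circ 581.0 110.8 70.8 zmax 162.0 med 157.3
hopall top 3139 rect [572.6 106.4] [163.8 107.2] 9.0 circ 573.6 96.1 90.2 zmax 160.4 med 108.1
hopall scene 3487 rect [572.4 104.5] [161.5 107. ] 10.8 circ 577.1 106.9 90.6 zmax 160.5 med 112.6
grip top 393 rect [493.5 106.1] [97.  54.3] 0.4 circ 494.0 117.8 49.8 zmax 144.7 med 138.9
grip scene 204 rect [487.7 119.4] [37.6 82.9] 81.2 circ 486.9 111.7 42.0 zmax 145.4 med 140.1
driver top 448 rect [407.  125.4] [48.7 99.9] 70.7 circ 405.6 121.6 52.3 zmax 26.9 med 22.1
driver scene 194 rect [399.5 112.9] [56.7 88.8] 81.2 circ 401.5 107.5 47.5 zmax 27.3 med 23.2
```

```bash
python3 -m handwheel '[27,-32,5,-0.067,1, 27,-32,0,-0.067,1, 27,-32,0,-0.067,1, 27,-32,0,-0.067,1, 27,-32,0,-0.067,1, 27,-32,0,-0.067,1, 27,-32,0,-0.067,1, 27,-32,0,-0.067,1]' 25
python3 -m handwheel '[27,-32,0,-0.067,1, 27,-32,0,-0.067,1, 27,-32,0,-0.067,1, 27,-32,0,-0.067,1, 27,-32,0,-0.067,1, 27,-32,0,-0.067,1, 27,-32,0,-0.067,1, 27,-32,0,-0.067,1]'
python3 -m handwheel '[0,0,0,0,1, 0,0,0,0,1, 0,0,0,0,1]'
```

```text
time: 0.9
tool_pos: [0.3956, 0.236, 0.2456]
tool_rot: [-3.141, -0.0, 2.255]
contact_force: [0.6, 0.4, -0.0]
opening: 0.0915
grip_force: 0.0
time: 1.7
tool_pos: [0.6116, -0.0199, 0.2452]
tool_rot: [-3.141, -0.0, 1.719]
contact_force: [1.2, -0.5, 0.2]
opening: 0.092
grip_force: 0.0
time: 2.0
tool_pos: [0.6102, -0.0176, 0.2454]
tool_rot: [-3.141, -0.001, 1.723]
contact_force: [-0.5, 0.3, -0.4]
opening: 0.0915
grip_force: 0.0
```

```bash
python3 -m handwheel '[5,-8,-20,0,1, 0,0,-35,0,1, 0,0,-35,0,1, 0,0,-35,0,1, 0,0,-30,0,1, 0,0,-23,0,1, 0,0,0,0,1]'
python3 -m handwheel '[0,0,0,0,0.2, 0,0,0,0,0.2, 0,0,0,0,0.2, 0,0,0,0,0.2, 0,0,0,0,0.2, 0,0,0,0,0.2]' 25
python3 - <<'E'
from h import *
snap('top','top1');p,d=snap('scene','sc1')
cv2.imwrite('pics/sc1c.png',cv2.resize(p[120:320,230:430],(600,600)))
E
```

```text
time: 2.7
tool_pos: [0.6132, -0.0247, 0.0649]
tool_rot: [-3.135, -0.002, 1.724]
contact_force: [0.7, -0.5, 0.1]
opening: 0.0918
grip_force: 0.0
time: 3.3
tool_pos: [0.616, -0.0265, 0.0681]
tool_rot: [3.141, 0.0, 1.722]
contact_force: [-0.6, 0.3, -0.2]
opening: 0.0486
grip_force: 0.0
```

View pics/sc1c.png

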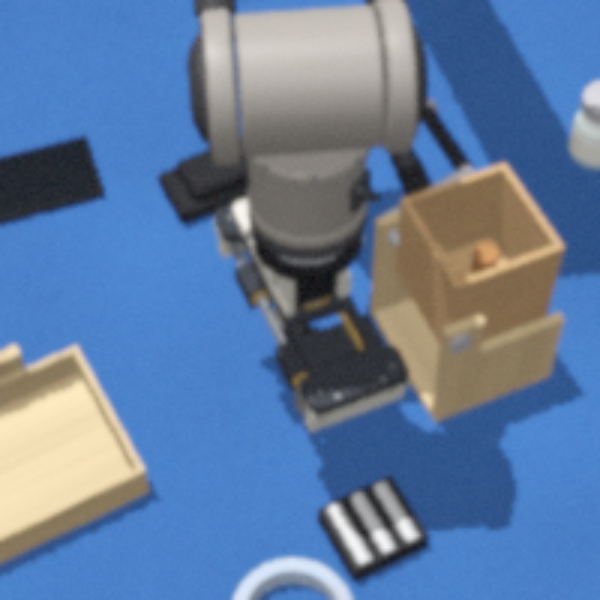

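The crop shows the gripper centred over the glue stick at crop (345,370), clear of both the hopper and the battery pack. I'll keep closing, then lift a little.

```bash
python3 -m handwheel '[0,0,0,0,0, 0,0,0,0,0, 0,0,0,0,0, 0,0,0,0,0, 0,0,0,0,0, 0,0,0,0,0, 0,0,0,0,0]' 25
python3 -m handwheel '[0,0,15,0,0, 0,0,30,0,0, 0,0,35,0,0, 0,0,0,0,0, 0,0,0,0,0]'
```

```text
time: 4.1
tool_pos: [0.6159, -0.0264, 0.0677]
tool_rot: [3.142, -0.0, 1.722]
contact_force: [0.4, 0.3, -0.7]
opening: 0.0252
grip_force: 25.0
time: 4.6
tool_pos: [0.6162, -0.0264, 0.1485]
tool_rot: [3.14, 0.001, 1.722]
contact_force: [-0.9, -0.4, -0.9]
opening: 0.0252
grip_force: 25.0
```

```bash
python3 -m handwheel '[-8,-15,0,0,0, -17,-31,0,0,0, -20,-36,0,0,0, -20,-36,0,0,0, -20,-36,0,0,0, -20,-36,0,0,0, -20,-36,0,0,0, -20,-36,0,0,0]'
python3 -m handwheel '[-17,-30,0,0,0, -11,-18,0,0,0, -6,-9,0,0,0, 0,0,0,0,0, 0,0,0,0,0, 0,0,0,0,0]'
python3 - <<'E'
from h import *
s=robot.observe(); t=s['tool_pos']*1000; print(t)
for n in('top','scene'):
    p,d=snap(n,n+'2'); w=cloud(n,d).reshape(-1,3)*1000
    m=np.hypot(w[:,0]-t[0],w[:,1]-t[1])<45
    for nm,a,b in(('foot',79,92),('low',82,125),('ring',38,60)):
        q=w[m&(w[:,2]>a)&(w[:,2]<b)]
        if nm!='ring': q=q[np.hypot(q[:,0]-t[0],q[:,1]-t[1])<22]
        print(n,nm,len(q), *( [np.round(cv2.minEnclosingCircle(q[:,:2].astype(np.float32))[0],1),q.mean(0).round(1),q.min(0).round(1),q.max(0).round(1)] if len(q)>3 else []))
c=cv2.imread('pics/scene2.png'); cv2.imwrite('pics/s2c.png',cv2.resize(c[140:290,110:310],(800,600)))
E
```

```text
time: 5.4
tool_pos: [0.4684, -0.2898, 0.1463]
tool_rot: [-3.139, -0.002, 1.721]
contact_force: [0.5, 0.2, 0.4]
opening: 0.0253
grip_force: 25.0
time: 6.0
tool_pos: [0.4373, -0.3443, 0.1475]
tool_rot: [-3.142, -0.001, 1.723]
contact_force: [0.1, 0.6, -0.5]
opening: 0.0252
grip_force: 25.0
[ 437.34491117 -344.29580211  147.51748205]
top foot 27 [ 435.5 -341.8] [ 435.1 -334.9   85.2] [ 423.7 -345.2   79.6] [ 447.4 -331.6   91.9]
top low 88 [ 435.5 -341.5] [ 434.6 -334.7  104.6] [ 423.5 -344.2   82.1] [ 447.4 -330.8  124.7]
top ring 128 [ 436.3 -346.9] [ 434.7 -340.1   44.6] [ 415.  -364.    38.1] [ 458.  -325.4   51. ]
scene foot 30 [ 437.8 -342.7] [ 446.  -340.5   86.7] [ 430.  -354.4   80.7] [ 450.6 -330.6   91.2]
scene low 85 [ 440.1 -342.6] [ 446.7 -340.8   97.5] [ 435.4 -354.4   82.8] [ 451.4 -330.6  116.3]
scene ring 123 [ 436.9 -344.6] [ 440.3 -344.1   45. ] [ 417.8 -363.8   38. ] [ 458.9 -323.    51.3]
```

View pics/s2c.png

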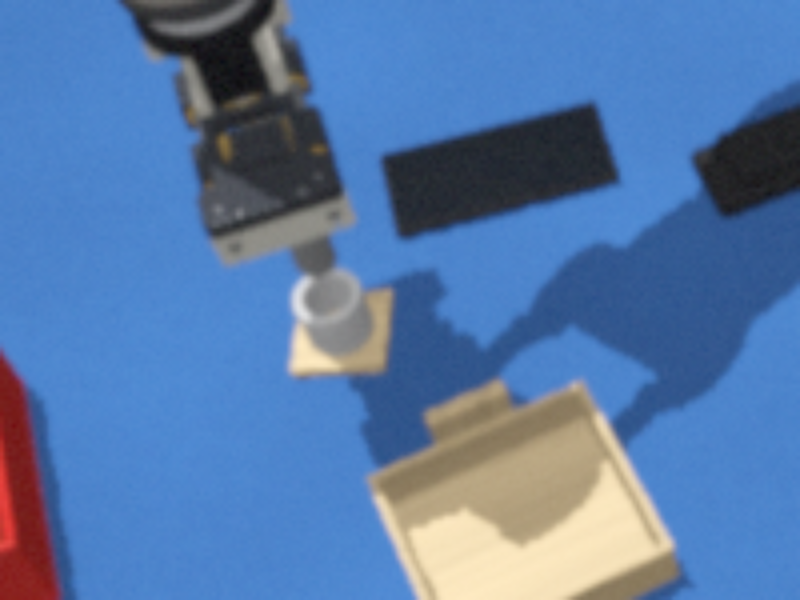

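The crop shows the stick (bottom at about (316,265)) hanging just above the ring at (328,295). The clouds say to shift it about +0.5, -2 mm, then I can lower it.

```bash
python3 -m handwheel '[0.5,-2,0,0,0, 0,0,-12,0,0, 0,0,-12,0,0, 0,0,-10,0,0, 0,0,-6,0,0, 0,0,0,0,0]'
python3 -m handwheel '[0,0,-5,0,0, 0,0,-6,0,0, 0,0,-6,0,0, 0,0,-6,0,0, 0,0,0,0,0]'
```

```text
time: 6.7
tool_pos: [0.4369, -0.3469, 0.1063]
tool_rot: [-3.14, -0.002, 1.722]
contact_force: [0.2, -1.1, -0.3]
opening: 0.0251
grip_force: 25.0
time: 7.2
tool_pos: [0.437, -0.347, 0.0837]
tool_rot: [-3.141, -0.001, 1.722]
contact_force: [-0.9, 0.6, -0.9]
opening: 0.025
grip_force: 25.0
```

```bash
python3 -m handwheel '[0,0,-4,0,0, 0,0,-3,0,0, 0,0,-1,0,0, 0,0,0,0,0]'
python3 -m handwheel '[0,0,0,0,0.5, 0,0,0,0,0.5, 0,0,0,0,0.5, 0,0,0,0,0.5, 0,0,0,0,0.5, 0,0,0,0,0.5]'
python3 -m handwheel '[0,0,15,0,0.5, 0,0,40,0,0.6, 0,0,45,0,0.6, 0,0,0,0,0.6, 0,0,0,0,0.6]'
python3 - <<'E'
from h import *
for n in('top','scene'):
    p,d=snap(n,n+'3'); w=cloud(n,d).reshape(-1,3)*1000
    m=np.hypot(w[:,0]-437.3,w[:,1]+345.5)<30
    for a,b in((60,115),(94,115),(36,50)):
        q=w[m&(w[:,2]>a)&(w[:,2]<b)]; c,r=cv2.minEnclosingCircle(q[:,:2].astype(np.float32)); print(n,a,len(q),np.round(c,1),round(r,1),q.min(0).round(1),q.max(0).round(1),np.percentile(q[:,2],90).round(1))
E
```

```text
time: 7.6
tool_pos: [0.4374, -0.3474, 0.0766]
tool_rot: [-3.142, -0.0, 1.722]
contact_force: [-0.1, -0.1, 0.0]
opening: 0.0251
grip_force: 25.0
time: 8.2
tool_pos: [0.4374, -0.3474, 0.0768]
tool_rot: [3.141, 0.0, 1.722]
contact_force: [0.3, 0.3, 0.5]
opening: 0.0461
grip_force: 0.0
time: 8.7
tool_pos: [0.4377, -0.3477, 0.1777]
tool_rot: [3.14, 0.002, 1.722]
contact_force: [-0.2, 0.1, -0.8]
opening: 0.0549
grip_force: 0.0
top 60 204 [ 435.8 -346.9] 13.0 [ 423.8 -359.2   60.7] [ 448.7 -334.3  106. ] 103.9
top 94 135 [ 436.7 -346.9] 12.7 [ 424.2 -359.2   94.3] [ 448.1 -334.3  106. ] 104.3
top 36 158 [ 436.2 -345.9] 21.6 [ 415.  -363.3   36.1] [ 457.7 -325.9   49.6] 47.6
scene 60 171 [ 437.5 -346. ] 13.3 [ 424.2 -359.1   60.2] [ 450.8 -333.6  106.4] 103.8
scene 94 82 [ 437.5 -346. ] 13.3 [ 424.2 -356.6   94.2] [ 450.8 -334.   106.4] 104.4
scene 36 127 [ 438.6 -344.2] 21.9 [ 420.2 -364.5   36.3] [ 458.5 -323.    49.8] 48.6
```

```bash
python3 -m handwheel '[15,11,0,0.03,0.5, 30,20,0,0.035,0.5, 35,25,0,0.033,0.5, 24,18,0,0,0.5, 8,6,0,0,0.5, 0,0,0,0,0.5, 0,0,0,0,0.5]'
```

```text
time: 9.5
tool_pos: [0.5484, -0.2678, 0.1757]
tool_rot: [-3.14, -0.001, 1.82]
contact_force: [-0.1, -0.6, 0.3]
opening: 0.046
grip_force: 0.0
```

```bash
python3 -m handwheel '[1,0,-20,0,0.5, 0,0,-35,0,0.5, 0,0,-35,0,0.5, 0,0,-30,0,0.5, 0,0,-14,0,0.5, 0,0,-6,0,0.5, 0,0,0,0,0.5]'
python3 -m handwheel '[0,0,0,0,0, 0,0,0,0,0, 0,0,0,0,0, 0,0,0,0,0, 0,0,0,0,0, 0,0,0,0,0, 0,0,0,0,0]' 20
```

```text
time: 10.2
tool_pos: [0.5501, -0.268, 0.0369]
tool_rot: [-3.142, -0.0, 1.819]
contact_force: [-0.8, 0.0, 0.2]
opening: 0.0458
grip_force: 0.0
time: 10.9
tool_pos: [0.5506, -0.2675, 0.0373]
tool_rot: [3.141, 0.0, 1.82]
contact_force: [-1.4, 0.3, 6.0]
opening: 0.0152
grip_force: 20.0
```

```bash
python3 -m handwheel '[-1,8,0,-0.008,0, -2,16,0,-0.016,0, -2,24,0,-0.016,0, -2,26,0,-0.016,0, -2,26,0,-0.016,0, -1,26,0,-0.016,0, -1,26,0,-0.008,0, -1,26,0,0,0]'
python3 -m handwheel '[0,20,0,0,0, 0,14,0,0,0, 0,8,0,0,0, 0,4,0,0,0, 0,0,0,0,0, 0,0,0,0,0]'
python3 - <<'E'
from h import *
s=robot.observe();print(s['contact_force'])
for n in('top','scene'):
    p,d=snap(n,n+'4'); w=cloud(n,d).reshape(-1,3)*1000
    q=w[(abs(w[:,0]-605)<100)&(w[:,1]>-140)&(w[:,1]<50)&(w[:,2]>28)&(w[:,2]<44)]
    cv2.imwrite(f'pics/{n}4c.png',cv2.resize(p[120:280,220:420] if n=='top' else p[130:330,230:430],(750,600)))
E
```

```text
time: 11.7
tool_pos: [0.539, -0.0888, 0.0372]
tool_rot: [3.14, 0.001, 1.723]
contact_force: [0.3, -3.8, 3.4]
opening: 0.0147
grip_force: 20.0
time: 12.3
tool_pos: [0.539, -0.0429, 0.0373]
tool_rot: [3.14, -0.0, 1.723]
contact_force: [0.7, 0.9, 6.8]
opening: 0.0148
grip_force: 20.0
[0.66457528 0.85122674 6.79989707]
```

View pics/top4c.png

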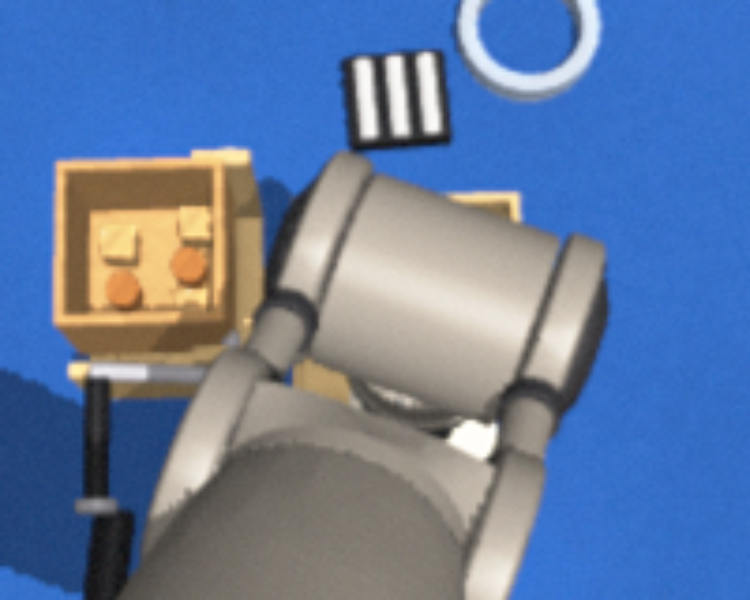

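The top view is blocked by the arm, which hides the gap. The bin, its five pieces (crop (90-210, 200-310)) and the crank are untouched. I'll creep the rest of the way and watch the force.

```bash
python3 -m handwheel '[-0.5,4,0,0,0, -0.5,4,0,0,0, 0,3,0,0,0, 0,0,0,0,0]'
python3 -m handwheel '[0,2,0,0,0, 0,1,0,0,0, 0,0,0,0,0]'
python3 - <<'E'
from h import *
p,d=snap('scene','scene5'); w=cloud('scene',d).reshape(-1,3)*1000
t=np.array([597.3,68.4]);a=.1536;R=np.array([[np.cos(a),np.sin(a)],[-np.sin(a),np.cos(a)]])
h=np.c_[(w[:,:2]-t)@R.T,w[:,2]]
q=h[(h[:,0]>-68)&(h[:,0]<75)&(h[:,1]<-5)&(h[:,1]>-175)&(h[:,2]>30)&(h[:,2]<42)]
for x in range(0,70,10):
    k=q[abs(q[:,0]-x-5)<5]; print(x,len(k),np.percentile(k[:,1],[2,98]).round(1) if len(k) else'')
print('xmax',np.percentile(q[:,0],[2,98]).round(1))
cv2.imwrite('pics/s5c.png',cv2.resize(p[150:310,240:440],(750,600)))
E
```

```text
time: 12.8
tool_pos: [0.5381, -0.0325, 0.0373]
tool_rot: [3.14, 0.001, 1.723]
contact_force: [0.6, -2.5, 6.4]
opening: 0.0145
grip_force: 20.0
time: 13.1
tool_pos: [0.5381, -0.0299, 0.0373]
tool_rot: [3.14, 0.001, 1.723]
contact_force: [0.0, -3.5, 5.9]
opening: 0.0145
grip_force: 20.0
0 20 [-158.   -19.4]
10 21 [-158.1  -18.4]
20 21 [-157.9  -18.5]
30 22 [-157.8  -18.3]
40 23 [-158.2  -17.9]
50 205 [-156.3   -9.4]
60 2 [-40.6 -10.5]
xmax [-66.9  58.7]
```

View pics/s5c.png

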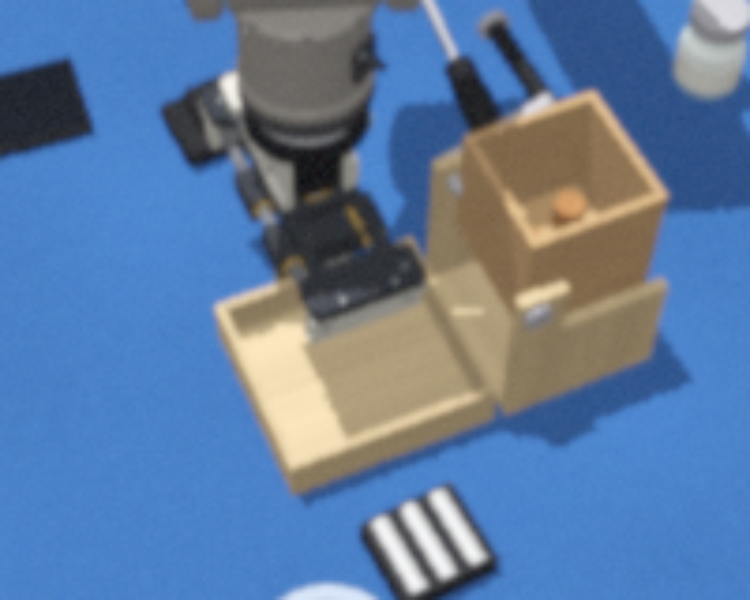

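The crop shows the tray flat and square to the hopper with its back edge about 5 mm from the hopper front (crop (490,400)). It is clear of the battery pack. I'll nudge it 2 mm closer, release, rise and go to the crank.

```bash
python3 -m handwheel '[0,2,0,0,0, 0,0,0,0,0, 0,0,0,0,0.5, 0,0,0,0,0.5, 0,0,0,0,0.5, 0,0,0,0,0.5, 0,0,0,0,0.5]'
python3 -m handwheel '[0,0,15,0,0.5, 0,0,35,0,0.5, 0,0,45,0,0.5, 0,0,45,0,0.6, 0,0,45,0.05,0.8, 0,0,15,0.14,0.8, -5,14,0,0.14,0.8, -5,14,0,0.14,0.8]'
python3 -m handwheel '[-6,17,0,0.14,0.8, -7,18,0,0.14,0.8, -7,18,0,0.14,0.8, -7,18,0,0.14,0.8, -7,18,0,0.14,0.8, -6,17,0,0.14,0.8, -5,12,0,0.14,0.8, -3,5,0,0.12,0.8]' 15
python3 -m handwheel '[0,0,0,0,0.8, 0,0,0,0,0.8, 0,0,0,0,0.8]'
```

```text
time: 13.85
tool_pos: [0.5372, -0.0273, 0.0365]
tool_rot: [-3.141, -0.0, 1.724]
contact_force: [-0.4, -0.1, -0.7]
opening: 0.0453
grip_force: 0.0
time: 14.65
tool_pos: [0.5274, 0.0007, 0.2375]
tool_rot: [3.14, 0.001, 2.199]
contact_force: [0.4, -0.6, -0.0]
opening: 0.073
grip_force: 0.0
time: 15.45
tool_pos: [0.4788, 0.1247, 0.2367]
tool_rot: [3.141, -0.0, -2.983]
contact_force: [0.8, -0.1, -0.1]
opening: 0.0735
grip_force: 0.0
time: 15.75
tool_pos: [0.4796, 0.1232, 0.2367]
tool_rot: [3.142, -0.0, -2.992]
contact_force: [0.1, -0.5, 0.4]
opening: 0.0735
grip_force: 0.0
```

```bash
python3 -m handwheel '[0,-1,-20,0,0.8, 0,0,-35,0,0.8, 0,0,-30,0,0.8, 0,0,-16,0,0.8, 0,0,-6,0,0.8, 0,0,0,0,0.8]'
python3 -m handwheel '[0,0,0,0,0, 0,0,0,0,0, 0,0,0,0,0, 0,0,0,0,0, 0,0,0,0,0, 0,0,0,0,0, 0,0,0,0,0, 0,0,0,0,0]' 15
python3 -m handwheel '[0,0,0,0,0, 0,0,0,0,0]'
```

```text
time: 16.35
tool_pos: [0.4794, 0.1223, 0.1293]
tool_rot: [3.141, -0.001, -2.991]
contact_force: [-0.1, 0.6, 0.2]
opening: 0.0732
grip_force: 0.0
time: 17.15
tool_pos: [0.4794, 0.1226, 0.1297]
tool_rot: [3.141, -0.0, -2.989]
contact_force: [-0.5, 1.0, 0.3]
opening: 0.0142
grip_force: 1.4
time: 17.35
tool_pos: [0.4794, 0.1228, 0.1297]
tool_rot: [3.141, -0.0, -2.989]
contact_force: [-0.9, 2.5, -0.1]
opening: 0.0136
grip_force: 15.0
```

```bash
python3 - <<'E'
import numpy as np
a=.1536
al=np.radians(19.4)+np.linspace(0,2.42,33)
y=75*np.cos(al);z=75*np.sin(al)
P=np.c_[-np.sin(a)*y,np.cos(a)*y,z]; P=np.round((P-P[0])*2)/2
for i,r in enumerate(np.diff(P,axis=0)): print(*r,sep=',',end=',0,0, ' if (i+1)%8 else ',0,0\n')
E
```

```text
0.5,-2.0,5.5,0,0, 0.0,-2.5,5.0,0,0, 0.5,-3.0,5.0,0,0, 0.5,-3.0,4.5,0,0, 0.5,-3.5,4.5,0,0, 1.0,-4.0,4.0,0,0, 0.5,-4.0,4.0,0,0, 0.5,-4.5,3.5,0,0
1.0,-4.5,3.0,0,0, 0.5,-5.0,3.0,0,0, 1.0,-5.0,2.0,0,0, 0.5,-5.5,2.0,0,0, 1.0,-5.0,2.0,0,0, 1.0,-5.5,1.0,0,0, 0.5,-5.5,0.5,0,0, 1.0,-6.0,0.5,0,0
1.0,-5.5,0.0,0,0, 1.0,-5.5,-0.5,0,0, 0.5,-5.5,-1.0,0,0, 1.0,-5.5,-1.5,0,0, 1.0,-5.0,-1.5,0,0, 0.5,-5.5,-2.5,0,0, 1.0,-5.0,-2.5,0,0, 0.5,-4.5,-3.0,0,0
1.0,-5.0,-3.0,0,0, 0.5,-4.0,-3.5,0,0, 0.5,-4.0,-4.0,0,0, 0.5,-4.0,-4.5,0,0, 0.5,-3.0,-4.5,0,0, 0.5,-3.0,-4.5,0,0, 0.5,-3.0,-5.0,0,0, 0.5,-2.0,-5.5,0,0
```

```bash
python3 -m handwheel '[0.5,-2,5.5,0,0, 0,-2.5,5,0,0, 0.5,-3,5,0,0, 0.5,-3,4.5,0,0, 0.5,-3.5,4.5,0,0, 1,-4,4,0,0, 0.5,-4,4,0,0, 0.5,-4.5,3.5,0,0]'
```

```text
time: 18.15
tool_pos: [0.4832, 0.0983, 0.1673]
tool_rot: [3.137, 0.001, -2.99]
contact_force: [-2.5, 14.3, 8.5]
opening: 0.0135
grip_force: 15.0
```

```bash
python3 -m handwheel '[1,-3,4.5,0,0, 0.5,-5,3,0,0, 1,-5,2,0,0, 0.5,-5.5,2,0,0]'
python3 -m handwheel '[1,-5,2,0,0, 1,-5.5,1,0,0, 0.5,-5.5,0.5,0,0, 1,-6,0.5,0,0]'
```

```text
time: 18.55
tool_pos: [0.4863, 0.0792, 0.179]
tool_rot: [3.138, 0.002, -2.989]
contact_force: [-2.2, 9.4, 8.8]
opening: 0.0132
grip_force: 15.0
time: 18.95
tool_pos: [0.4898, 0.0563, 0.1827]
tool_rot: [3.14, 0.001, -2.989]
contact_force: [-2.5, 5.6, 5.0]
opening: 0.0135
grip_force: 15.0
```

Forces are small, so I'll keep going, now into the pour.

```bash
python3 -m handwheel '[1,-5.5,0,0,0, 1,-5.5,-0.5,0,0, 0.5,-5.5,-1,0,0, 1,-5.5,-1.5,0,0, 1,-5,-1.5,0,0, 0.5,-5.5,-2.5,0,0, 1,-5,-2.5,0,0, 0.5,-4.5,-3,0,0]'
python3 -m handwheel '[1,-5,-3,0,0, 0.5,-4,-3.5,0,0, 0.5,-4,-4,0,0, 0.5,-4,-4.5,0,0]'
python3 -m handwheel '[0.5,-3,-4.5,0,0, 0.5,-3,-4.5,0,0, 0.5,-3,-5,0,0, 0.5,-2,-5.5,0,0, 0,0,0,0,0, 0,0,0,0,0]'
python3 - <<'E'
from h import *
p,d=snap('scene','scene6'); cv2.imwrite('pics/s6c.png',cv2.resize(p[150:310,240:440],(750,600)))
E
```

```text
time: 19.75
tool_pos: [0.4965, 0.0131, 0.1687]
tool_rot: [3.142, 0.0, -2.99]
contact_force: [-0.1, 3.5, 3.2]
opening: 0.0134
grip_force: 15.0
time: 20.15
tool_pos: [0.4991, -0.0038, 0.1534]
tool_rot: [3.142, 0.0, -2.989]
contact_force: [0.9, 4.0, 3.8]
opening: 0.0134
grip_force: 15.0
time: 20.75
tool_pos: [0.5008, -0.015, 0.1337]
tool_rot: [-3.141, -0.001, -2.989]
contact_force: [-0.2, -2.0, -1.0]
opening: 0.0134
grip_force: 15.0
```

View pics/s6c.png

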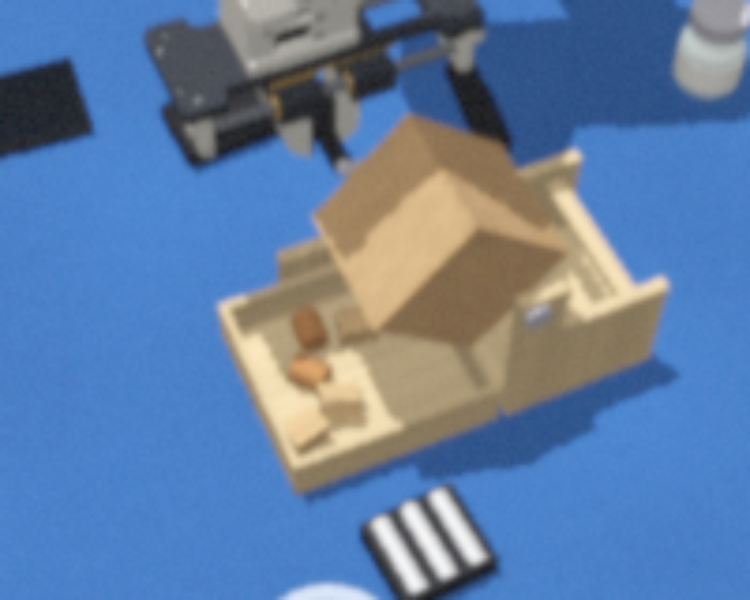

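All five pieces are in the tray: dowels at crop (310,328) and (308,370), blocks at (355,322), (345,400) and (308,432). The tray is still flat. Now I'll swing the bin back along the reversed arc.

```bash
python3 -m handwheel '[-0.5,2,5.5,0,0, -0.5,3,5,0,0, -0.5,3,4.5,0,0, -0.5,3,4.5,0,0, -0.5,4,4.5,0,0, -0.5,4,4,0,0, -0.5,4,3.5,0,0, -1,5,3,0,0]'
python3 -m handwheel '[-0.5,4.5,3,0,0, -1,5,2.5,0,0, -0.5,5.5,2.5,0,0, -1,5,1.5,0,0, -1,5.5,1.5,0,0, -0.5,5.5,1,0,0, -1,5.5,0.5,0,0, -1,5.5,0,0,0]'
```

```text
time: 21.6
tool_pos: [0.4965, 0.0125, 0.1701]
tool_rot: [-3.139, 0.0, -2.989]
contact_force: [-3.1, -11.1, 6.9]
opening: 0.0134
grip_force: 15.0
time: 22.4
tool_pos: [0.4905, 0.0555, 0.1827]
tool_rot: [-3.14, 0.002, -2.989]
contact_force: [1.3, -5.4, 2.7]
opening: 0.0134
grip_force: 15.0
```

```bash
python3 -m handwheel '[-1,6,-0.5,0,0, -0.5,5.5,-0.5,0,0, -1,5.5,-1,0,0, -1,5,-2,0,0, -0.5,5.5,-2,0,0, -1,5,-2,0,0, -0.5,5,-3,0,0, -1,4,-3.5,0,0]'
python3 -m handwheel '[-0.5,4.5,-3.5,0,0, -0.5,4,-4,0,0, -1,4,-4,0,0, -0.5,3.5,-4.5,0,0]'
python3 -m handwheel '[-0.5,3,-4.5,0,0, -0.5,2.5,-5,0,0, 0,2,-5,0,0, -0.5,1.5,-5,0,0, 0,0,0,0,0]'
```

```text
time: 23.2
tool_pos: [0.4836, 0.0977, 0.1666]
tool_rot: [3.141, 0.001, -2.989]
contact_force: [3.6, -2.5, 3.0]
opening: 0.0133
grip_force: 15.0
time: 23.6
tool_pos: [0.481, 0.1133, 0.1504]
tool_rot: [-3.142, 0.0, -2.989]
contact_force: [2.9, -2.2, 2.3]
opening: 0.0134
grip_force: 15.0
time: 24.1
tool_pos: [0.4794, 0.1228, 0.1307]
tool_rot: [3.141, 0.0, -2.989]
contact_force: [5.0, 1.9, -1.7]
opening: 0.0134
grip_force: 15.0
```

```bash
python3 -m handwheel '[0,0,-1,0,0, 0,0,-0.5,0,0, 0,0,0,0,0]'
python3 -m handwheel '[0,0,0,0,0.6, 0,0,0,0,0.6, 0,0,0,0,0.6, 0,0,0,0,0.6, 0,0,0,0,0.6, 0,0,0,0,0.6, 0,0,0,0,0.6]'
python3 -m handwheel '[0,0,10,0,0.6, 0,0,30,0,0.6, 0,0,40,0,0.6, 0,0,40,0,0.6, -10,15,20,0,0.6, -25,40,0,0,0.6, -25,40,0,0,0.6, 0,0,0,0,0.6]'
python3 -m handwheel '[0,0,0,0,0.6, 0,0,0,0,0.6]'
python3 - <<'E'
from h import *
for n in('top','scene'):
    p,d=snap(n,n+'7'); w=cloud(n,d).reshape(-1,3)*1000
    a=.1536;R=np.array([[np.cos(a),np.sin(a)],[-np.sin(a),np.cos(a)]]);h=np.c_[(w[:,:2]-[597.3,68.4])@R.T,w[:,2]]
    q=h[(abs(h[:,0])<44)&(h[:,1]>-10)&(h[:,1]<95)&(h[:,2]>140)&(h[:,2]<200)]
    for lo,hi in((-5,8),(80,95)):
        k=q[(q[:,1]>lo)&(q[:,1]<hi)]; print(n,'rim',len(k),np.percentile(k[:,2],[50,95]).round(1),k[:,1].mean().round(1))
    m=w[np.hypot(w[:,0]-437.3,w[:,1]+345.5)<30]; k=m[m[:,2]>94]; print('stick',np.round(cv2.minEnclosingCircle(k[:,:2].astype(np.float32))[0],1),np.percentile(k[:,2],90).round(1))
    c=p[110:270,220:440] if n=='top' else p[150:310,240:440]
    cv2.imwrite(f'pics/{n}7c.png',cv2.resize(c,(400*c.shape[1]//200,320)))
a=cv2.imread('pics/top7c.png');b=cv2.imread('pics/scene7c.png');cv2.imwrite('pics/fin.png',cv2.resize(np.hstack([a,b]),(800,304)))
E
```

```text
time: 24.4
tool_pos: [0.4794, 0.1228, 0.1304]
tool_rot: [3.14, 0.001, -2.99]
contact_force: [0.3, 1.9, 8.8]
opening: 0.0134
grip_force: 15.0
time: 25.1
tool_pos: [0.4794, 0.1221, 0.1297]
tool_rot: [3.141, -0.0, -2.989]
contact_force: [-0.8, -0.4, -0.1]
opening: 0.0548
grip_force: 0.0
time: 25.9
tool_pos: [0.4166, 0.2206, 0.2709]
tool_rot: [3.14, 0.0, -2.984]
contact_force: [0.2, -0.4, 0.3]
opening: 0.055
grip_force: 0.0
time: 26.1
tool_pos: [0.4199, 0.2165, 0.2701]
tool_rot: [-3.141, 0.001, -2.99]
contact_force: [-0.5, 0.2, -1.3]
opening: 0.0555
grip_force: 0.0
top rim 138 [158.8 161.2] 2.3
top rim 195 [158.1 161.2] 86.1
stick [ 436.  -346.9] 104.5
scene rim 188 [156.3 161.4] 2.0
scene rim 198 [155.4 161.8] 86.5
stick [ 437.7 -345.6] 104.1
```

View pics/fin.png

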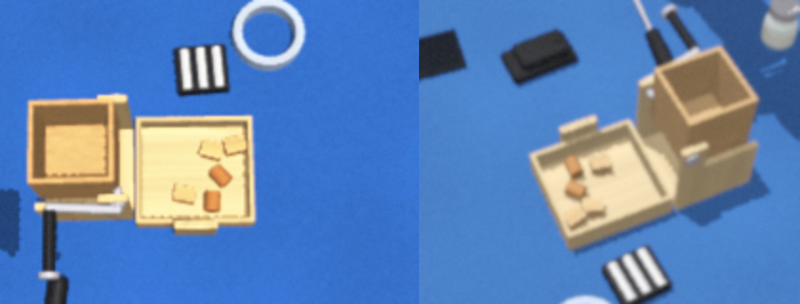

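The bin is upright and empty, with its rim level at about 160 mm. All five pieces lie in the flat tray (top crop (170-250, 135-215)), and the stick stands in its ring. Battery pack, tape, mouse and screwdriver look unmoved, and the gripper is clear, so I'm handing in.

```bash
python3 -c "
from cell import robot
print(robot.hand_in())"
```

```text
the job is handed in; nothing more can be done
None
```

I handed the job in at about 26 s: the glue stick stands in its ring, all five pieces lie in the flat tray against the hopper, the bin is back upright, and the final pictures show no bystander moved; the hand-in returned no verdict.

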